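# Put a sherd away and bolt its drawer

### The arm

A 7-joint arm with a two-finger parallel gripper is mounted at the origin on the work surface. World frame = base frame: x ahead of the robot, y to its left, z up, the work surface at z = 0. Lengths are in m, angles in rad, forces in N, time in s.
With the tool pointing down it reaches from about 0.4 to 0.85 m from the base axis. Payload 10.4 kg.
Tool frame: the origin (TCP) lies on the mounting face of the last link; the fingertips stand r.tips_ahead ahead of it and the grasp point (between the pads) lies 164 mm ahead of it (r.tips_ahead is the distance from the TCP to the fingertips, in m); z points along the fingers, y is the line along which they close (so a half turn about z gives the same grasp; the last joint's range is limited). The gripper opens to 87 mm and grips with 3 to 60 N. Pads are 19 mm wide; open, the fingers measure 117 mm over their backs; the gripper's body (75 mm by 190 mm) begins 51 mm behind the grasp point.
Start: joints at [-1.259, 0.332, -0.065, 1.46, 0.022, 1.35, -0.088], TCP at [0.205, 0.59, 0.405] pointing down, gripper open.
Joint ranges: [-2.6, 2.6], [-0.5, 2.12], [-1.47, 1.34], [0.16, 2.42], [-1.27, 4.41], [0.06, 2.06], [-2.6, 2.6]. Speed limits (rad/s): [2.22, 2.22, 2.79, 2.79, 3.14, 3.14, 3.14].

### API

Orientations are given as a unit quaternion [x, y, z, w].
In Python, from bench import telemetry, imaging, job, r gives the robot as it stands.
- The arm moves only by the tool move_arm, never from a script. Its argument "steps" is a list of rows, each an object of numbers: "dx", "dy", "dz": the shift along the tool's x, y, z in cm; "spin": the turn about the tool's z in rad. In form: [{"dx": .., "dy": .., "dz": .., "spin": ..}, ...]. A call has 1 to 12 rows; each row shifts and turns the commanded pose from where the row before left it, along the tool's axes as they then stand; what a row does not reach is not made up. A row lasts 1/10 s, in which the tool goes at most 50 mm and 8.59 degrees, less where a joint would pass 70% of its speed; a pose out of reach is approached as far as the arm can. A call with a gripper value outside its range is refused whole. "claw" is the finger opening in cm, from 0 to 8.7, set as the call begins (left out, the last holds). The fingers move at their own pace and stop on an object; "squeeze" is the grip in N (left out, the last holds). Time passes only in rows, so rows that do not move let the fingers close. It gives the time, the measured TCP pose, the force, the opening and the grip force at its end, in the units of the state.
- telemetry.read_state(): the state, without advancing time (a new reading comes with each control period).
- imaging.camera(name): name is "scene" or "top" or "wrist"; returns a dict with "img" (384x512x3 uint8, red, green, blue), "camera_matrix" (3x3 intrinsics, pixels), "D" ([k1, k2, p1, p2, k3] as OpenCV has them; the pictures are not rectified), "R" (3x3) and "t" (3): a world point X has camera coordinates R X + t. Camera axes: x right, y down, z forward; pixel columns grow to the right and rows downward; lengths in m; the calibration is good to about 2 mm. A picture is of the moment at which its call begins. There is no depth.
- job.close_job(): hands the job in; it is judged then, once.
The state is a dict: "time": time; "joint_positions": joint angles; "joint_vel": joint speeds; "joint_torque": joint torques, N m; "ee_pos": TCP position; "eef_rot": TCP orientation; "ft_force": force on the tool from outside, world axes, zero at the start; "torque": the same for the moment, N m; "width": finger opening in m; "grip_force": force on a finger pad.
Only numpy, scipy, OpenCV 4.12 (cv2) and the standard library are available. Lean on these libraries where they do the work, as an engineer would, in place of code of your own. Each camera call takes 0.05 s, during which the arm holds its last target. There are 200 camera calls.

### The job

Push the drawer with the brown fired-clay sherd in it fully shut, then push that drawer's bolt on top of the chest through the drawer's eye, fully home. Only push with the fingers: the sherd rides along in its drawer and is not touched. Leave the drawer with the empty cardboard tray open as it is, its bolt too, disturb nothing else, and finish with the hand clear.

Things in the scene. Friction and masses are not known exactly. Their poses are not given: they have to be found in the camera images.
- chest: low plywood finds chest fixed to the table, 240 mm deep (x), 380 mm wide (y), top at 80 mm. Origin: centre of its underside; its x axis points from the drawer side to the back, y to the chest's left seen from the robot, z up. It holds two equal drawers side by side, centres at y = +92 mm (left) and -92 mm (right), their front panels 120 mm in front of the origin (x = -120 mm) when shut
- drawer_left (a joint): opening of the left drawer in m: 0 shut against its stop, grows as it comes out towards the robot (chest -x); stays where it is left, about 2.5 N slides it slowly. Its box is 200 mm deep, 164 mm wide, floor 16 mm and rim 60 mm above the table
- drawer_left_front (a point): point on the outer face of the left drawer's front panel, mid-width, 55 mm above the table; moves with the drawer, axes as the chest's. The wooden panel is 184 mm wide, 14 mm thick, 4 to 79 mm above the table. A knob, 18 mm across, sticks out 16 mm at mid-width, 26 mm above the table; above 40 mm the face is plain
- drawer_left_eye (a point): middle of the upright steel eye (top 106 mm above the table) on a flat strap at the top edge of the left drawer's front, 30 mm behind the face and 45 mm to +y of mid-width; moves with the drawer. When shut it lies over the chest's top in line with the bolt
- bolt_left (a joint): throw of the left drawer's bolt in m: 0 drawn back, grows as it slides to the chest's +y, 0.035 fully home through the eye of the shut drawer; stays where it is left, about 1.5 N slides it slowly
- bolt_left_tab (a point): on the tab of the left drawer's bolt, middle of the face to push (it looks to the chest's -y), 112 mm above the table; moves with the bolt. The tab is an upright steel plate 18 mm (x) by 6 mm (y), top at 120 mm, on an 8 mm bar (top 96 mm) along y on the chest's top, 30 mm behind the shut drawer's face. Behind it lie only the bar and a low guide (top 100 mm)
- drawer_right (a joint): opening of the right drawer in m: 0 shut against its stop, grows as it comes out towards the robot (chest -x); stays where it is left, about 2.5 N slides it slowly. Its box is 200 mm deep, 164 mm wide, floor 16 mm and rim 60 mm above the table
- drawer_right_front (a point): point on the outer face of the right drawer's front panel, mid-width, 55 mm above the table; moves with the drawer, axes as the chest's. The wooden panel is 184 mm wide, 14 mm thick, 4 to 79 mm above the table. A knob, 18 mm across, sticks out 16 mm at mid-width, 26 mm above the table; above 40 mm the face is plain
- drawer_right_eye (a point): middle of the upright steel eye (top 106 mm above the table) on a flat strap at the top edge of the right drawer's front, 30 mm behind the face and 45 mm to +y of mid-width; moves with the drawer. When shut it lies over the chest's top in line with the bolt
- bolt_right (a joint): throw of the right drawer's bolt in m: 0 drawn back, grows as it slides to the chest's +y, 0.035 fully home through the eye of the shut drawer; stays where it is left, about 1.5 N slides it slowly
- bolt_right_tab (a point): on the tab of the right drawer's bolt, middle of the face to push (it looks to the chest's -y), 112 mm above the table; moves with the bolt. The tab is an upright steel plate 18 mm (x) by 6 mm (y), top at 120 mm, on an 8 mm bar (top 96 mm) along y on the chest's top, 30 mm behind the shut drawer's face. Behind it lie only the bar and a low guide (top 100 mm)
- sherd: the brown fired-clay sherd in one of the drawers: curved, about 60 x 75 mm and 20 mm high, hollow side down, z up; origin under its centre. It lies loose on the drawer's floor, in the left or the right drawer
- sherd_mid (a point): centre of that sherd, 10 mm above the floor it lies on; its y in the chest's frame is positive in the left drawer, negative in the right
- tray_mid (a point): centre of the empty open cardboard tray, 55 x 85 x 18 mm, 9 mm above the floor of the other drawer
- jar: closed amber glass jar, 44 mm across, 55 mm high, standing on the chest's top towards the back; origin: centre of its underside
- rim_sherd: loose curved brown fired-clay sherd, about 50 x 70 x 16 mm, lying on the chest's top towards the back; origin: centre of its underside
- bottle_a: white plastic bottle, 72 mm across, 180 mm high, standing on the table at the robot's left; origin: centre of its underside
- bottle_b: white plastic bottle, 60 mm across, 140 mm high, standing on the table at the robot's left; origin: centre of its underside
- brush: flat paintbrush with a wooden handle, 200 mm long, lying on the table at the robot's right; origin: middle of its handle's underside or near it
- flat_sherd: loose, nearly flat brown fired-clay sherd, about 50 x 60 x 12 mm, lying on the table at the robot's left, nearer than the chest; origin: centre of its underside
- base_sherd: loose curved brown fired-clay sherd, about 60 x 70 x 15 mm, lying on the table at the robot's right, beside the chest; origin: centre of its underside
Things that resemble listed ones, but are neither listed nor needed, are in the scene too. What is shaped like the sherd but purple is not meant.

How it is judged:
By the outcome, as a careful person would: the job done as asked, in the order asked, and still so for the second after the job is handed in, with the robot touching nothing.
It also fails if it takes over 45 s, if anything falls off the work surface, if the arm or the gripper's body presses on something with over 40 N, if the wrist force passes 120 N, or if a joint passes its speed limit or range.

## Working session

There is one attempt and no reset: what is moved stays moved. The work goes in short steps, Python scripts to look and compute and a tool call to move; the robot and the scene stay as the last step left them, time stands still between calls to the robot, and variables do not carry over. Pictures are saved under pics/ and viewed, at most 10 in all, crops included, and the job is handed in when it is done.

Besides the shell and the picture viewer there is one more tool, called after "Emit:" as name(argument=value, ...) on one line, values as JSON. move_arm: Moves the arm, as the interface text tells. Its arguments: {"type":"object","properties":{"steps":{"type":"array","items":{"type":"object","properties":{"dx":{"type":"number"},"dy":{"type":"number"},"dz":{"type":"number"},"spin":{"type":"number"}}}},"claw":{"type":"number"},"squeeze":{"type":"number"}},"required":["steps"]}

```bash
mkdir -p pics && cat > h.py <<'E'
import numpy as np, cv2
from bench import telemetry, imaging, job, r
def ray(c,uv):
    p=cv2.undistortPoints(np.array([[uv]],float),np.array(c["camera_matrix"]),np.array(c["D"]))[0,0]
    R=np.array(c["R"]);o=-R.T@np.array(c["t"]);return o,R.T@np.array([p[0],p[1],1])
def onz(c,uv,z):
    o,d=ray(c,uv);return o+d*(z-o[2])/d[2]
def proj(c,X):
    return cv2.projectPoints(np.array(X,float).reshape(-1,3),cv2.Rodrigues(np.array(c["R"]))[0],np.array(c["t"]),np.array(c["camera_matrix"]),np.array(c["D"]))[0][:,0]
E
python3 - <<'E'
from h import *
for n in ("scene","top"):
    c=imaging.camera(n);cv2.imwrite(f"pics/{n}0.png",cv2.resize(c["img"][:,:,::-1],None,fx=1.5,fy=1.5,interpolation=cv2.INTER_CUBIC))
    np.save(n+"0.npy",c,allow_pickle=True)
    print(n,-np.array(c["R"]).T@c["t"])
s=telemetry.read_state();print(r.tips_ahead,s)
E
```

```text
scene [0.99462558 0.62583453 1.16684865]
top [0.5094697  0.00508928 1.27946344]
0.1822 {'time': 0.1, 'joint_positions': array([-1.25857559,  0.33282831, -0.06468229,  1.4608283 ,  0.02159527,
        1.34987783, -0.08851164]), 'joint_vel': array([-0.00061235, -0.00188836,  0.00142976, -0.00135569, -0.00092384,
       -0.00044598,  0.00126537]), 'joint_torque': array([ 2.11150858e-03, -6.24543214e+01,  2.48244207e-02, -3.90716457e+01,
       -6.14827336e-02,  3.65323119e-02,  2.11083920e-05]), 'ee_pos': array([0.20534312, 0.59019839, 0.4040349 ]), 'eef_rot': array([ 1.66634786e-01,  9.86018488e-01, -6.18651115e-04, -7.66168392e-05]), 'ft_force': array([ 0.09363644, -0.17631875, -0.30736354]), 'torque': array([-0.01453102, -0.00767039, -0.01052745]), 'grip_force': 0.0, 'width': 0.0867687994114801}
```

View pics/top0.png

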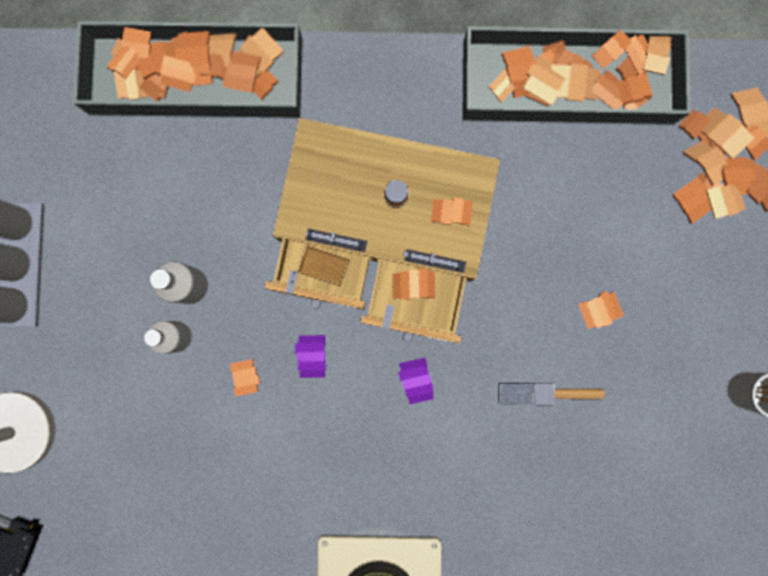

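View pics/scene0.png

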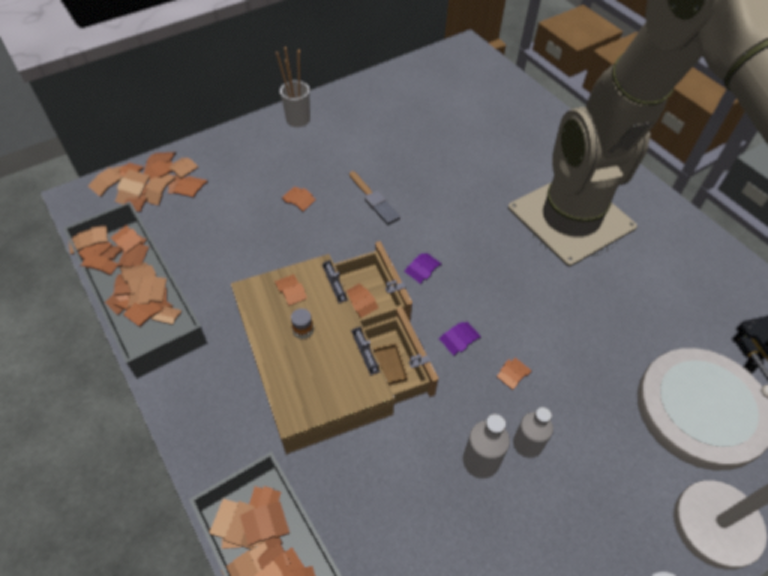

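The sherd candidates in the top picture are:
- (413,285): brown, in the right drawer
- (452,211): rim sherd, on the chest
- (244,377): flat sherd
- (600,310): base sherd
- (311,356) and (416,380): purple, so excluded

The tray is at (325,265) in the left drawer. I choose the sherd in the right drawer, so the right drawer and its bolt are the ones to push. I'll check this in a close crop.

```bash
python3 - <<'E'
from h import *
c=np.load("top0.npy",allow_pickle=True).item()
cv2.imwrite("pics/crop1.png",cv2.resize(c["img"][75:235,175:340,::-1],None,fx=3.6,fy=3.6,interpolation=cv2.INTER_CUBIC)) 
f=lambda u,v,z:onz(c,(u/1.5,v/1.5),z)
P=[f(299,119,.08),f(499,157,.08),f(477,277,.08),f(273,238,.08)]
for p in P:print(p.round(4))
print([np.linalg.norm(P[i]-P[(i+1)%4]).round(3) for i in range(4)])
e=P[0]-P[1];e/=np.linalg.norm(e);print("yaw y-edge",np.degrees(np.arctan2(-e[0],e[1])))
E
```

```text
[0.8925 0.1605 0.08  ]
[ 0.8269 -0.2105  0.08  ]
[ 0.604  -0.1711  0.08  ]
[0.6694 0.2024 0.08  ]
[np.float64(0.377), np.float64(0.226), np.float64(0.379), np.float64(0.227)]
yaw y-edge -10.019695544262119
```

View pics/crop1.png

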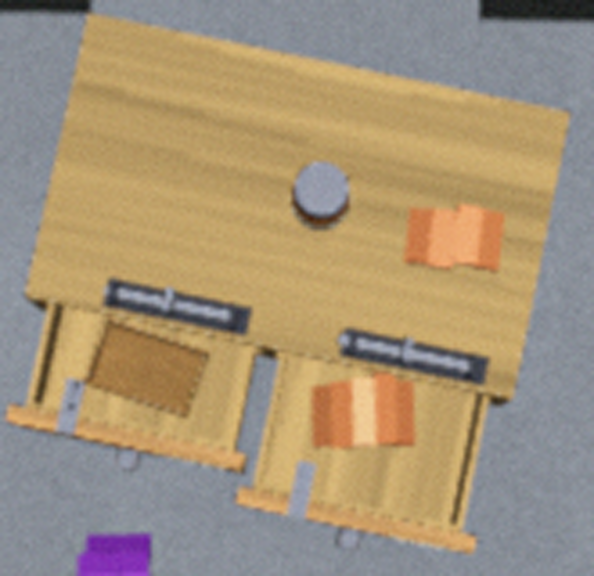

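The crop confirms a brown sherd in the right drawer at crop pixel (362,410). The right panel runs from (236,498) to (475,550), its knob is at (347,538), and the right bolt's tab is at (408,350).

```bash
cat >> h.py <<'E'
A=np.radians(-10.0);EX=np.array([np.cos(A),np.sin(A),0]);EY=np.array([-np.sin(A),np.cos(A),0])
O=np.array([.8597,-.025,0])-.12*EX
def ch(p): d=np.asarray(p)-O;return np.round([d@EX,d@EY,d[2]],4)
def w(x,y,z=0): return O+x*EX+y*EY+[0,0,z]
E
python3 - <<'E'
from h import *
c=np.load("top0.npy",allow_pickle=True).item()
f=lambda n,u,v,z:print(n,ch(onz(c,(175+u/3.6-.36,75+v/3.6-.36),z)))
f("panelL",236,503,.079);f("panelR",475,552,.079);f("knob",347,540,.026);f("tabR",408,350,.12);f("tabL",168,300,.12);f("eye",300,490,.09)
f("panelLL",5,420,.079)
f("sherd",362,410,.026)
f("jar",322,188,.055+.08)
f("purple",115,570,.02)
print(ch([.2053,.5902,.404]),O, w(-.27,-.092))
E
```

```text
panelL [-0.2262  0.0049  0.079 ]
panelR [-0.2282 -0.1792  0.079 ]
knob [-0.238 -0.085  0.026]
tabR [-0.0922 -0.0989  0.12  ]
tabL [-0.0894  0.0815  0.12  ]
eye [-0.2076 -0.0407  0.09  ]
panelLL [-0.1979  0.1891  0.079 ]
sherd [-0.1349 -0.0774  0.026 ]
jar [ 0.011  -0.0144  0.135 ]
purple [-0.2961  0.0905  0.02  ]
[-0.6313  0.4922  0.404 ] [ 0.74152307 -0.00416222  0.        ] [ 0.45964934 -0.04787952  0.        ]
```

Emit:
move_arm(steps=[{"spin":-0.08},{"spin":-0.08},{"dx":-3,"dy":-3},{"dx":-3,"dy":-3},{"dx":-3,"dy":-3},{"dx":-3,"dy":-3},{"dx":-3,"dy":-3},{"dx":-3,"dy":-3},{"dx":-3,"dy":-3},{"dx":-3,"dy":-3},{},{}], claw=0)

```text
$.steps[0]: bad value
```

Emit:
move_arm(steps=[{"dx":-1.2,"dy":-3.5},{"dx":-1.2,"dy":-3.5},{"dx":-1.2,"dy":-3.5},{"dx":-1.2,"dy":-3.5},{"dx":-1.2,"dy":-3.5},{"dx":-1.2,"dy":-3.5},{"dx":-1.2,"dy":-3.5},{"dx":-1.2,"dy":-3.5},{"dx":-1.2,"dy":-3.5},{},{},{}])

```text
$.steps[0]: bad value
```

```bash
cat > st.py <<'E'
from h import *
from scipy.spatial.transform import Rotation as Ro
s=telemetry.read_state();M=Ro.from_quat(s["eef_rot"]).as_matrix()
print(s["time"],"chest",ch(s["ee_pos"]),"tipz",s["ee_pos"][2]-r.tips_ahead,"F",s["ft_force"].round(2),"w",s["width"],"yaw err deg",np.degrees(np.arctan2(M[:,0]@EY,-M[:,0]@EX)).round(2),"tilt",(M[:2,2]).round(4))
E
python3 st.py
```

```text
0.1 chest [-0.6312  0.4922  0.404 ] tipz 0.22183490051870106 F [ 0.09 -0.18 -0.31] w 0.0867687994114801 yaw err deg 9.18 tilt [-0.0004 -0.0012]
```

Emit:
move_arm(steps=[{"dx":0,"dy":0,"dz":0,"spin":-0.08},{"dx":0,"dy":0,"dz":0,"spin":-0.08},{"dx":-3,"dy":-3,"dz":0,"spin":0},{"dx":-3,"dy":-3,"dz":0,"spin":0},{"dx":-3,"dy":-3,"dz":0,"spin":0},{"dx":-3,"dy":-3,"dz":0,"spin":0},{"dx":-3,"dy":-3,"dz":0,"spin":0},{"dx":-3,"dy":-3,"dz":0,"spin":0},{"dx":-3,"dy":-3,"dz":0,"spin":0},{"dx":-3,"dy":-3,"dz":0,"spin":0},{"dx":0,"dy":0,"dz":0,"spin":0},{"dx":0,"dy":0,"dz":0,"spin":0}], claw=0)

```text
time: 1.3
ee_pos: [0.4003, 0.3115, 0.4046]
eef_rot: [0.088, 0.996, 0.0, -0.0]
ft_force: [-1.1, -0.1, -0.1]
width: 0.0026
grip_force: 0.0
```

```bash
cat > st.py <<'E'
from h import *
from scipy.spatial.transform import Rotation as Ro
s=telemetry.read_state();M=Ro.from_quat(s["eef_rot"]).as_matrix()
print(s["time"],"chest",ch(s["ee_pos"]),"tipz",s["ee_pos"][2]-r.tips_ahead,"F",s["ft_force"].round(2),"w",s["width"],"yaw err deg",np.degrees(np.arctan2(M[:,0]@EY,-M[:,0]@EX)).round(2),"tilt",(M[:2,2]).round(4))
E
python3 st.py
```

```text
1.3 chest [-0.3909  0.2517  0.4046] tipz 0.22241099498370367 F [-1.13 -0.1  -0.05] w 0.0025615934293312667 yaw err deg 0.14 tilt [-0.0003  0.0001]
```

Emit:
move_arm(steps=[{"dx":-1.4,"dy":-4.2,"dz":0,"spin":0},{"dx":-1.4,"dy":-4.2,"dz":0,"spin":0},{"dx":-1.4,"dy":-4.2,"dz":0,"spin":0},{"dx":-1.4,"dy":-4.2,"dz":0,"spin":0},{"dx":-1.4,"dy":-4.2,"dz":0,"spin":0},{"dx":-1.4,"dy":-4.2,"dz":0,"spin":0},{"dx":-1.4,"dy":-4.2,"dz":0,"spin":0},{"dx":0,"dy":-4.2,"dz":0,"spin":0},{"dx":0,"dy":0,"dz":4,"spin":0},{"dx":0,"dy":0,"dz":4,"spin":0},{"dx":0,"dy":0,"dz":0,"spin":0},{"dx":0,"dy":0,"dz":0,"spin":0}])

```text
time: 2.5
ee_pos: [0.4383, -0.0346, 0.3254]
eef_rot: [0.086, 0.996, -0.0, -0.0]
ft_force: [1.3, -0.3, 0.7]
width: 0.0005
grip_force: 0.0
```

```bash
python3 st.py; python3 - <<'E'
from h import *
c=imaging.camera("wrist");np.save("w1.npy",c,allow_pickle=True);cv2.imwrite("pics/w1.png",c["img"][:,:,::-1])
E
```

```text
2.5 chest [-0.2934 -0.0827  0.3254] tipz 0.14316793682292575 F [ 1.27 -0.28  0.69] w 0.0005114782230202026 yaw err deg -0.09 tilt [-0.001  -0.0005]
```

View pics/w1.png

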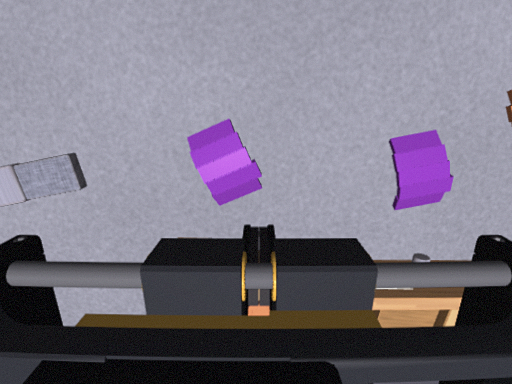

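The wrist view shows the closed fingers at (259,285) over clear table, with purple sherds at (225,160) and (420,170) behind. Next I descend in front of the panel and approach slowly.

Emit:
move_arm(steps=[{"dx":0,"dy":-0.5,"dz":3,"spin":0},{"dx":0,"dy":0,"dz":3,"spin":0},{"dx":0,"dy":0,"dz":2.2,"spin":0},{"dx":0,"dy":0,"dz":0,"spin":0},{"dx":-1.5,"dy":0,"dz":0,"spin":0},{"dx":-1.5,"dy":0,"dz":0,"spin":0},{"dx":-1,"dy":0,"dz":0,"spin":0},{"dx":-0.4,"dy":0,"dz":0,"spin":0},{"dx":-0.4,"dy":0,"dz":0,"spin":0},{"dx":-0.4,"dy":0,"dz":0,"spin":0},{"dx":-0.4,"dy":0,"dz":0,"spin":0},{"dx":-0.4,"dy":0,"dz":0,"spin":0}])

```text
time: 3.75
ee_pos: [0.4961, -0.051, 0.2427]
eef_rot: [0.087, 0.996, 0.0, -0.001]
ft_force: [-2.3, 0.2, 2.3]
width: 0.0005
grip_force: 1.4
```

```bash
python3 st.py
```

```text
3.75 chest [-0.2335 -0.0888  0.2427] tipz 0.060473216231864635 F [-2.27  0.23  2.35] w 0.0005073935013839708 yaw err deg 0.01 tilt [-0.0011  0.0004]
```

Emit:
move_arm(steps=[{"dx":-0.4,"dy":0,"dz":0,"spin":0},{"dx":-0.4,"dy":0,"dz":0,"spin":0},{"dx":-0.4,"dy":0,"dz":0,"spin":0},{"dx":-0.4,"dy":0,"dz":0,"spin":0},{"dx":-0.4,"dy":0,"dz":0,"spin":0},{"dx":-0.4,"dy":0,"dz":0,"spin":0},{"dx":-0.4,"dy":0,"dz":0,"spin":0},{"dx":-0.4,"dy":0,"dz":0,"spin":0},{"dx":-0.4,"dy":0,"dz":0,"spin":0},{"dx":-0.4,"dy":0,"dz":0,"spin":0},{"dx":-0.4,"dy":0,"dz":0,"spin":0},{"dx":-0.4,"dy":0,"dz":0,"spin":0}])

```text
time: 4.95
ee_pos: [0.5438, -0.0594, 0.2426]
eef_rot: [0.087, 0.996, 0.0, -0.0]
ft_force: [-3.7, -0.9, 0.0]
width: 0.0002
grip_force: 1.4
```

```bash
python3 st.py; python3 - <<'E'
from h import *
c=imaging.camera("scene")
cv2.imwrite("pics/s2.png",cv2.resize(c["img"][140:310,140:310,::-1],None,fx=3.5,fy=3.5,interpolation=cv2.INTER_CUBIC))
E
```

```text
4.95 chest [-0.1851 -0.0888  0.2426] tipz 0.0604017497436051 F [-3.68 -0.89  0.01] w 0.00018933372194129263 yaw err deg 0.01 tilt [-0.0002  0.0001]
```

View pics/s2.png

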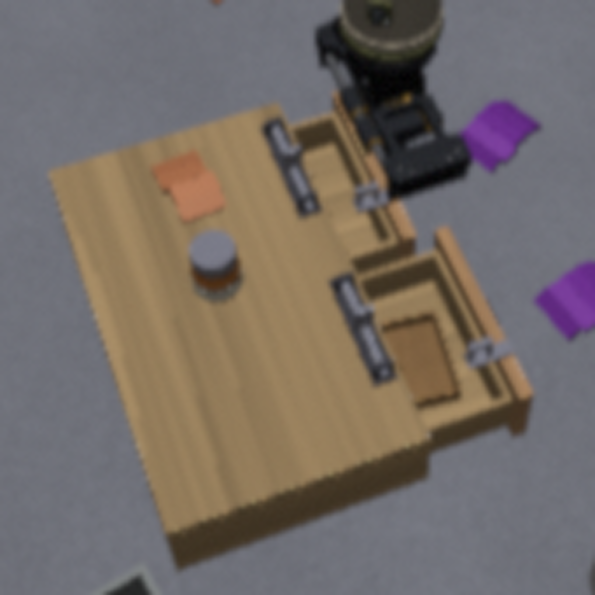

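The right drawer is sliding in, with its eye at crop (370,195). The sherd is already under the chest top, and the left drawer hasn't moved.

Emit:
move_arm(steps=[{"dx":-0.4,"dy":0,"dz":0,"spin":0},{"dx":-0.4,"dy":0,"dz":0,"spin":0},{"dx":-0.4,"dy":0,"dz":0,"spin":0},{"dx":-0.4,"dy":0,"dz":0,"spin":0},{"dx":-0.4,"dy":0,"dz":0,"spin":0},{"dx":-0.4,"dy":0,"dz":0,"spin":0},{"dx":-0.4,"dy":0,"dz":0,"spin":0},{"dx":-0.4,"dy":0,"dz":0,"spin":0},{"dx":-0.4,"dy":0,"dz":0,"spin":0},{"dx":-0.4,"dy":0,"dz":0,"spin":0},{"dx":-0.4,"dy":0,"dz":0,"spin":0},{"dx":-0.4,"dy":0,"dz":0,"spin":0}])

```text
time: 6.2
ee_pos: [0.5911, -0.0678, 0.2427]
eef_rot: [0.087, 0.996, 0.0, -0.0]
ft_force: [-3.9, -2.1, 0.3]
width: 0.0007
grip_force: 1.4
```

Emit:
move_arm(steps=[{"dx":-0.2,"dy":0,"dz":0,"spin":0},{"dx":-0.2,"dy":0,"dz":0,"spin":0}])

```text
time: 6.4
ee_pos: [0.5949, -0.0684, 0.2427]
eef_rot: [0.087, 0.996, 0.0, 0.0]
ft_force: [-3.1, -0.5, 0.1]
width: 0.0005
grip_force: 1.8
```

Emit:
move_arm(steps=[{"dx":-0.1,"dy":0,"dz":0,"spin":0},{"dx":-0.1,"dy":0,"dz":0,"spin":0}])

```text
time: 6.6
ee_pos: [0.5958, -0.0686, 0.2426]
eef_rot: [0.087, 0.996, 0.0, -0.002]
ft_force: [-15.7, 1.0, 11.3]
width: 0.0004
grip_force: 7.7
```

```bash
python3 st.py
```

```text
6.6 chest [-0.1323 -0.0888  0.2426] tipz 0.060375406976699075 F [-15.66   1.    11.32] w 0.0003925516894691597 yaw err deg 0.01 tilt [-0.0038  0.0011]
```

Emit:
move_arm(steps=[{"dx":1,"dy":0,"dz":0,"spin":0},{"dx":3,"dy":0,"dz":0,"spin":0},{"dx":3,"dy":0,"dz":-1,"spin":0},{"dx":3,"dy":-2,"dz":-3,"spin":0},{"dx":0,"dy":-3,"dz":-3.5,"spin":0},{"dx":0,"dy":-3.5,"dz":-3.5,"spin":0},{"dx":0,"dy":0,"dz":0,"spin":0},{"dx":0,"dy":0,"dz":0,"spin":0}])

```text
time: 7.4
ee_pos: [0.4836, -0.1353, 0.3535]
eef_rot: [0.088, 0.996, 0.001, 0.002]
ft_force: [0.2, 0.6, -0.1]
width: 0.0005
grip_force: 0.0
```

```bash
python3 st.py; python3 - <<'E'
from h import *
a=imaging.camera("scene");b=imaging.camera("top")
np.save("s3.npy",a,allow_pickle=True);np.save("t3.npy",b,allow_pickle=True)
g=lambda c,y,x:cv2.resize(c["img"][y:y+120,x:x+120,::-1],(400,400),interpolation=cv2.INTER_CUBIC)
cv2.imwrite("pics/c3.png",np.hstack([g(a,150,170),g(b,110,220)]))
E
```

```text
7.4 chest [-0.2313 -0.1739  0.3535] tipz 0.17133378401155222 F [ 0.2   0.64 -0.12] w 0.0004939039975218017 yaw err deg 0.07 tilt [0.0035 0.001 ]
```

View pics/c3.png

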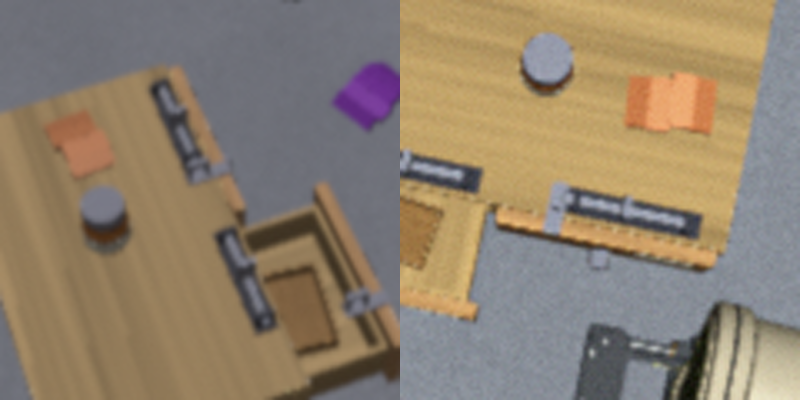

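The right drawer looks shut in both views, with the eye in line with the bolt at right-half pixel (556,207). The tab is at (628,208). I'll check both numerically.

```bash
python3 - <<'E'
from h import *
c=np.load("t3.npy",allow_pickle=True).item();a=np.load("s3.npy",allow_pickle=True).item()
f=lambda n,u,v,z:print(n,ch(onz(c,(220+(u-400)/3.333-.35,110+v/3.333-.35),z)))
g=lambda n,u,v,z:print(n,ch(onz(a,(170+u/3.333-.35,150+v/3.333-.35),z)))
f("pL",497,225,.079);f("pR",714,268,.079);f("tab",628,208,.12);f("eye",556,207,.106);g("tab scene",180,118,.118)
f("plate end",700,225,.085)
E
```

```text
pL [-0.122   0.0014  0.079 ]
pR [-0.123 -0.18   0.079]
tab [-0.0927 -0.0992  0.12  ]
eye [-0.1012 -0.0431  0.106 ]
tab scene [-0.0909 -0.0882  0.118 ]
plate end [-0.0911 -0.1616  0.085 ]
```

Emit:
move_arm(steps=[{"dx":-4,"dy":0,"dz":0,"spin":0},{"dx":-4,"dy":0,"dz":0,"spin":0},{"dx":-4,"dy":0,"dz":0,"spin":0},{"dx":-1.9,"dy":0,"dz":0,"spin":0},{"dx":0,"dy":0,"dz":0,"spin":0},{"dx":0,"dy":0,"dz":2.5,"spin":0},{"dx":0,"dy":0,"dz":2.5,"spin":0},{"dx":0,"dy":0,"dz":1.4,"spin":0},{"dx":0,"dy":0,"dz":0,"spin":0},{"dx":0,"dy":0,"dz":0,"spin":0}])

```text
time: 8.5
ee_pos: [0.6203, -0.159, 0.2891]
eef_rot: [0.087, 0.996, 0.0, -0.0]
ft_force: [0.7, -0.9, -0.4]
width: 0.0005
grip_force: 0.0
```

```bash
python3 st.py
```

```text
8.5 chest [-0.0925 -0.1735  0.2891] tipz 0.10689762691846341 F [ 0.71 -0.86 -0.42] w 0.000491824804339684 yaw err deg -0.0 tilt [-0.      0.0001]
```

Emit:
move_arm(steps=[{"dx":0,"dy":1,"dz":0,"spin":0},{"dx":0,"dy":1.5,"dz":0,"spin":0},{"dx":0,"dy":1,"dz":0,"spin":0},{"dx":0,"dy":0.4,"dz":0,"spin":0},{"dx":0,"dy":0.4,"dz":0,"spin":0},{"dx":0,"dy":0.4,"dz":0,"spin":0},{"dx":0,"dy":0.4,"dz":0,"spin":0},{"dx":0,"dy":0.4,"dz":0,"spin":0},{"dx":0,"dy":0.4,"dz":0,"spin":0},{"dx":0,"dy":0.4,"dz":0,"spin":0},{"dx":0,"dy":0.4,"dz":0,"spin":0}])

```text
time: 9.6
ee_pos: [0.632, -0.0933, 0.2887]
eef_rot: [0.087, 0.996, -0.0, 0.0]
ft_force: [-0.2, -1.6, 0.8]
width: 0.0003
grip_force: 0.8
```

```bash
python3 st.py; python3 - <<'E'
from h import *
c=imaging.camera("scene")
cv2.imwrite("pics/s4.png",cv2.resize(c["img"][140:260,160:300,::-1],None,fx=4,fy=4,interpolation=cv2.INTER_CUBIC))
E
```

```text
9.6 chest [-0.0924 -0.1068  0.2887] tipz 0.1065344039818503 F [-0.16 -1.57  0.84] w 0.00030896678382778223 yaw err deg 0.03 tilt [ 0.     -0.0004]
```

View pics/s4.png

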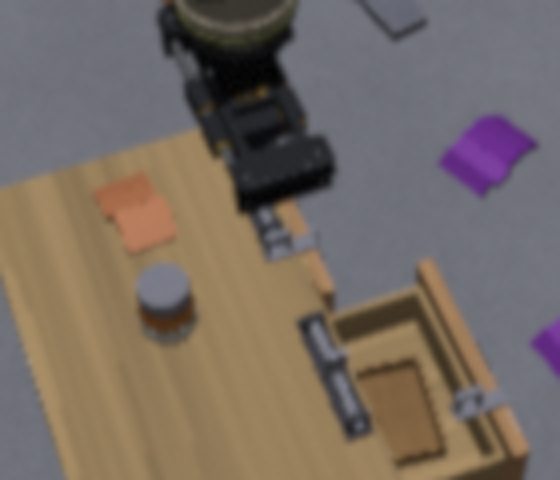

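The picture shows the gripper over the bolt with the tab just ahead at about (258,215), and the drawer still shut. A force of -1.6 N fits the finger sliding the bolt, so I push on.

Emit:
move_arm(steps=[{"dx":0,"dy":0.3,"dz":0,"spin":0},{"dx":0,"dy":0.3,"dz":0,"spin":0},{"dx":0,"dy":0.3,"dz":0,"spin":0},{"dx":0,"dy":0.3,"dz":0,"spin":0},{"dx":0,"dy":0.3,"dz":0,"spin":0}])

```text
time: 10.15
ee_pos: [0.6347, -0.0783, 0.2888]
eef_rot: [0.087, 0.996, 0.0, 0.0]
ft_force: [0.5, -2.1, 0.3]
width: 0.0004
grip_force: 0.8
```

Emit:
move_arm(steps=[{"dx":0,"dy":0.2,"dz":0,"spin":0},{"dx":0,"dy":0.2,"dz":0,"spin":0}])

```text
time: 10.35
ee_pos: [0.6353, -0.0744, 0.2888]
eef_rot: [0.087, 0.996, 0.0, 0.0]
ft_force: [0.6, -2.3, 0.2]
width: 0.0002
grip_force: 0.8
```

Emit:
move_arm(steps=[{"dx":0,"dy":0.2,"dz":0,"spin":0},{"dx":0,"dy":0.2,"dz":0,"spin":0}])

```text
time: 10.55
ee_pos: [0.636, -0.0705, 0.2888]
eef_rot: [0.087, 0.996, 0.0, 0.0]
ft_force: [1.2, -2.0, -0.2]
width: 0.0001
grip_force: 0.8
```

```bash
python3 st.py
```

```text
10.55 chest [-0.0924 -0.0837  0.2888] tipz 0.10657512250174464 F [ 1.16 -1.95 -0.22] w 0.0001446240059323684 yaw err deg 0.02 tilt [0.0001 0.0001]
```

Emit:
move_arm(steps=[{"dx":0,"dy":0.2,"dz":0,"spin":0},{"dx":0,"dy":0.1,"dz":0,"spin":0}])

```text
time: 10.75
ee_pos: [0.6366, -0.0674, 0.2888]
eef_rot: [0.087, 0.996, 0.0, 0.0]
ft_force: [1.0, -2.3, -0.4]
width: 0.0007
grip_force: 0.8
```

Emit:
move_arm(steps=[{"dx":0,"dy":0.1,"dz":0,"spin":0},{"dx":0,"dy":0.1,"dz":0,"spin":0}])

```text
time: 10.95
ee_pos: [0.6367, -0.0666, 0.2888]
eef_rot: [0.088, 0.996, -0.001, 0.0]
ft_force: [0.8, -6.3, 0.7]
width: 0.0007
grip_force: 3.3
```

Emit:
move_arm(steps=[{"dx":0,"dy":0.1,"dz":0,"spin":0},{"dx":0,"dy":0.1,"dz":0,"spin":0}])

```text
time: 11.15
ee_pos: [0.6368, -0.0661, 0.2888]
eef_rot: [0.088, 0.996, -0.002, -0.0]
ft_force: [-0.0, -10.5, 0.7]
width: 0.0006
grip_force: 5.6
```

The bolt has met its stop where expected. I back off, lift clear and look.

Emit:
move_arm(steps=[{"dx":0,"dy":-0.5,"dz":0,"spin":0},{"dx":0,"dy":-2,"dz":0,"spin":0},{"dx":0,"dy":-2,"dz":-1,"spin":0},{"dx":0,"dy":0,"dz":-4,"spin":0},{"dx":0,"dy":0,"dz":-4,"spin":0},{"dx":4,"dy":0,"dz":-2,"spin":0},{"dx":4,"dy":-2,"dz":0,"spin":0},{"dx":4,"dy":-3,"dz":0,"spin":0},{"dx":4,"dy":-4,"dz":0,"spin":0},{"dx":0,"dy":-4,"dz":0,"spin":0},{"dx":0,"dy":0,"dz":0,"spin":0},{"dx":0,"dy":0,"dz":0,"spin":0}])

```text
time: 12.35
ee_pos: [0.4539, -0.2056, 0.3995]
eef_rot: [0.089, 0.996, 0.001, 0.001]
ft_force: [-0.1, 1.5, 1.1]
width: 0.0009
grip_force: 0.0
```

```bash
python3 st.py; python3 - <<'E'
from h import *
a=imaging.camera("scene");b=imaging.camera("top")
np.save("t5.npy",b,allow_pickle=True)
g=lambda c,y,x:cv2.resize(c["img"][y:y+120,x:x+120,::-1],(400,400),interpolation=cv2.INTER_CUBIC)
cv2.imwrite("pics/c5.png",np.hstack([g(a,150,170),g(b,110,220)]))
E
```

```text
12.35 chest [-0.2482 -0.2483  0.3995] tipz 0.21725223406951436 F [-0.14  1.48  1.1 ] w 0.00092590912385644 yaw err deg 0.16 tilt [0.0012 0.0011]
```

View pics/c5.png

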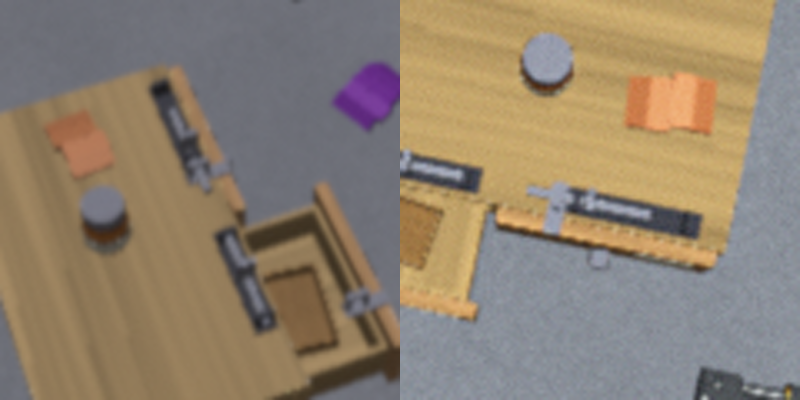

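The bolt now passes through the eye: its tip is at (532,190) and the tab at (590,200). The drawer is shut and everything else looks unchanged. I'll measure the throw along the bar.

```bash
python3 - <<'E'
from h import *
P={}
ys=np.arange(-.18,0.02,.0005)
for n in("t3","t5"):
    c=np.load(n+".npy",allow_pickle=True).item();im=c["img"].mean(2).astype(np.float32)
    for z,k in((.096,"bar"),(.118,"tab")):
        v=[]
        for off in(.0,.005) if k=="bar" else (.006,.009):
            q=proj(c,[w(-.0925+(off if k=="tab" else off-.0025),y,z) for y in ys]).astype(np.float32)
            v.append(cv2.remap(im,q[:,:1].copy(),q[:,1:].copy(),cv2.INTER_CUBIC)[:,0])
        P[n,k]=np.mean(v,0)
for k in("bar","tab"):
    print(k)
    for n in("t3","t5"):print([(round(y*1e3),int(v)) for y,v in zip(ys[::8],P[n,k][::8])])
E
```

```text
bar
[(-180, 141), (-176, 141), (-172, 139), (-168, 140), (-164, 141), (-160, 97), (-156, 69), (-152, 68), (-148, 93), (-144, 153), (-140, 142), (-136, 140), (-132, 156), (-128, 147), (-124, 138), (-120, 148), (-116, 152), (-112, 138), (-108, 142), (-104, 151), (-100, 160), (-96, 118), (-92, 144), (-88, 144), (-84, 134), (-80, 148), (-76, 143), (-72, 136), (-68, 140), (-64, 146), (-60, 85), (-56, 96), (-52, 148), (-48, 148), (-44, 159), (-40, 164), (-36, 157), (-32, 150), (-28, 147), (-24, 150), (-20, 151), (-16, 149), (-12, 150), (-8, 148), (-4, 153), (0, 152), (4, 150), (8, 151), (12, 150), (16, 153)]
[(-180, 144), (-176, 140), (-172, 141), (-168, 142), (-164, 142), (-160, 99), (-156, 71), (-152, 70), (-148, 52), (-144, 63), (-140, 71), (-136, 71), (-132, 71), (-128, 72), (-124, 68), (-120, 97), (-116, 150), (-112, 140), (-108, 145), (-104, 151), (-100, 142), (-96, 142), (-92, 148), (-88, 143), (-84, 135), (-80, 148), (-76, 142), (-72, 156), (-68, 162), (-64, 123), (-60, 88), (-56, 96), (-52, 147), (-48, 155), (-44, 161), (-40, 164), (-36, 156), (-32, 148), (-28, 151), (-24, 156), (
[... 635 characters left out ...]
), (-12, 151), (-8, 153), (-4, 152), (0, 152), (4, 153), (8, 151), (12, 153), (16, 154)]
[(-180, 155), (-176, 155), (-172, 156), (-168, 156), (-164, 158), (-160, 153), (-156, 135), (-152, 129), (-148, 122), (-144, 124), (-140, 135), (-136, 125), (-132, 125), (-128, 131), (-124, 125), (-120, 124), (-116, 119), (-112, 118), (-108, 111), (-104, 116), (-100, 117), (-96, 113), (-92, 111), (-88, 114), (-84, 114), (-80, 108), (-76, 114), (-72, 129), (-68, 148), (-64, 119), (-60, 103), (-56, 101), (-52, 117), (-48, 156), (-44, 164), (-40, 166), (-36, 158), (-32, 153), (-28, 153), (-24, 151), (-20, 150), (-16, 152), (-12, 153), (-8, 155), (-4, 154), (0, 155), (4, 154), (8, 155), (12, 156), (16, 157)]
```

The throw measures about 31 mm from a bolt that may have started a few mm in. To be sure it's home, I'll press once more, firmly.

Emit:
move_arm(steps=[{"dx":0,"dy":4,"dz":0,"spin":0},{"dx":-4,"dy":4,"dz":0,"spin":0},{"dx":-4,"dy":3,"dz":0,"spin":0},{"dx":-4,"dy":1,"dz":0,"spin":0},{"dx":-3.6,"dy":0,"dz":2,"spin":0},{"dx":0,"dy":0,"dz":0,"spin":0},{"dx":0,"dy":0,"dz":0,"spin":0}])

```text
time: 13.15
ee_pos: [0.6241, -0.1162, 0.377]
eef_rot: [0.087, 0.996, -0.001, -0.002]
ft_force: [0.3, -0.9, 0.5]
width: 0.0004
grip_force: 0.0
```

```bash
python3 st.py
```

```text
13.15 chest [-0.0961 -0.1307  0.377 ] tipz 0.19484885695122492 F [ 0.3  -0.87  0.5 ] w 0.00037077284160294885 yaw err deg -0.05 tilt [-0.0035 -0.0009]
```

Emit:
move_arm(steps=[{"dx":-0.3,"dy":0,"dz":3,"spin":0},{"dx":0,"dy":0,"dz":3,"spin":0},{"dx":0,"dy":0,"dz":2.8,"spin":0},{"dx":0,"dy":0,"dz":0,"spin":0},{"dx":0,"dy":1,"dz":0,"spin":0},{"dx":0,"dy":1,"dz":0,"spin":0},{"dx":0,"dy":1,"dz":0,"spin":0},{"dx":0,"dy":0.8,"dz":0,"spin":0},{"dx":0,"dy":0.4,"dz":0,"spin":0},{"dx":0,"dy":0.4,"dz":0,"spin":0},{"dx":0,"dy":0.3,"dz":0,"spin":0},{"dx":0,"dy":0.2,"dz":0,"spin":0}])

```text
time: 14.35
ee_pos: [0.6355, -0.0675, 0.2907]
eef_rot: [0.087, 0.996, -0.0, -0.0]
ft_force: [0.3, -1.1, 0.0]
width: 0.0004
grip_force: 0.0
```

```bash
python3 st.py
```

```text
14.35 chest [-0.0934 -0.0808  0.2907] tipz 0.10846608561215157 F [ 0.31 -1.05  0.02] w 0.0003765376004191554 yaw err deg 0.03 tilt [-0.0002 -0.    ]
```

Emit:
move_arm(steps=[{"dx":0,"dy":0.2,"dz":0,"spin":0},{"dx":0,"dy":0.2,"dz":0,"spin":0},{"dx":0,"dy":0.2,"dz":0,"spin":0}])

```text
time: 14.65
ee_pos: [0.6358, -0.0655, 0.2908]
eef_rot: [0.089, 0.996, -0.003, -0.0]
ft_force: [-2.9, -14.9, 0.6]
width: 0.0003
grip_force: 7.8
```

Emit:
move_arm(steps=[{"dx":0,"dy":0.2,"dz":0,"spin":0},{"dx":0,"dy":0.1,"dz":0,"spin":0}])

```text
time: 14.85
ee_pos: [0.6359, -0.0649, 0.2908]
eef_rot: [0.091, 0.996, -0.004, -0.0]
ft_force: [-4.2, -19.4, 1.3]
width: 0.0004
grip_force: 10.3
```

```bash
python3 st.py
```

```text
14.85 chest [-0.0935 -0.0781  0.2908] tipz 0.10860629841470346 F [ -4.19 -19.38   1.26] w 0.0004223291660190696 yaw err deg 0.39 tilt [-0.0015 -0.0082]
```

It holds solidly at 19 N with no further travel, so the bolt is home. Now I retreat.

Emit:
move_arm(steps=[{"dx":0,"dy":-0.8,"dz":0,"spin":0},{"dx":0,"dy":-2,"dz":0,"spin":0},{"dx":0,"dy":-2,"dz":-1,"spin":0},{"dx":0,"dy":0,"dz":-4,"spin":0},{"dx":0,"dy":0,"dz":-4,"spin":0},{"dx":4,"dy":0,"dz":-2,"spin":0},{"dx":4,"dy":-2,"dz":0,"spin":0},{"dx":4,"dy":-3,"dz":0,"spin":0},{"dx":4,"dy":-4,"dz":0,"spin":0},{"dx":0,"dy":-4,"dz":0,"spin":0},{"dx":0,"dy":0,"dz":0,"spin":0},{"dx":0,"dy":0,"dz":0,"spin":0}])

```text
time: 16.05
ee_pos: [0.4533, -0.2036, 0.4016]
eef_rot: [0.089, 0.996, 0.0, 0.001]
ft_force: [-0.1, -0.2, 0.5]
width: 0.0003
grip_force: 0.0
```

```bash
python3 st.py; python3 - <<'E'
from h import *
a=imaging.camera("scene");b=imaging.camera("top")
g=lambda c,y,x:cv2.resize(c["img"][y:y+120,x:x+120,::-1],(400,400),interpolation=cv2.INTER_CUBIC)
cv2.imwrite("pics/c6.png",np.hstack([g(a,150,170),g(b,110,220)]))
E
```

```text
16.05 chest [-0.2492 -0.2465  0.4016] tipz 0.2193505100632184 F [-0.12 -0.16  0.52] w 0.0003295450712603958 yaw err deg 0.17 tilt [0.0015 0.0008]
```

View pics/c6.png

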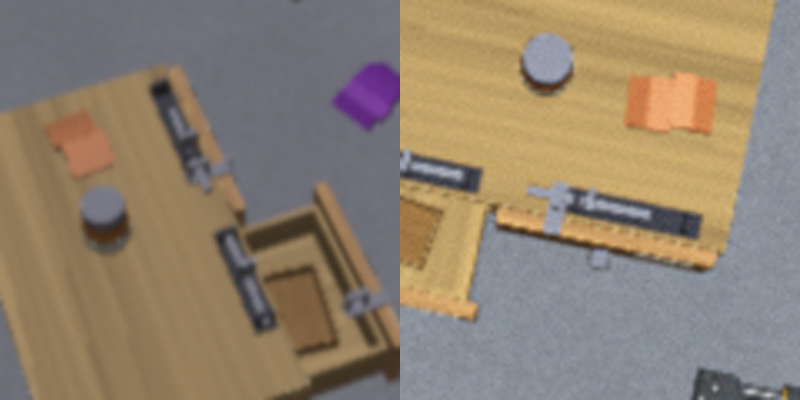

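The bolt is unchanged at its stop, with the tab at (590,200) and the tip through the eye at (532,190). The drawer is shut, the left drawer is untouched and the hand is clear.

```bash
python3 -c "
from bench import job;print(job.close_job())"
```

```text
the job is handed in; nothing more can be done
None
```

The right drawer, with the brown sherd in it, is shut against its stop and its bolt is through the eye, holding firm at 19 N; the left drawer and its bolt are as they were, the hand is clear, and I handed the job in at about 16 s (no verdict came back).

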